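Fasten the locker hatch with its quarter-turn stud

ROBOT

A 6-joint arm with a two-finger parallel gripper is mounted at the origin on the work surface. World frame = base frame: x ahead of the robot, y to its left, z up, the work surface at z = 0. Lengths are in m, angles in rad, forces in N, time in s.
With the tool pointing down it reaches from about 0.3 to 0.875 m from the base axis. Payload 6.4 kg.
Tool frame: the origin (TCP) lies midway between the tips of the shut fingers; the grasp point (between the pads) lies 19 mm behind it; z points along the fingers, y is the direction in which the jaws open and shut (so a half turn about z gives the same grasp; the last joint's range is limited). The gripper opens to 85 mm and grips with 20 to 120 N. Pads are 22 mm wide; open, the fingers measure 114 mm over their backs; the gripper's body (76 mm by 85 mm) begins 54 mm behind the grasp point. The pads swing forward as they close: fully open they stand 13 mm farther back than shut.
Start: joints at [0.921, 0.181, 1.607, -0, 1.354, -0.206], TCP at [0.247, 0.519, 0.231] pointing down, gripper open.
Joint ranges: [-2.99, 2.99], [-0.89, 2.07], [0.3, 2.58], [-1.14, 4.28], [0, 2.63], [-3.12, 3.12]. Speed limits (rad/s): [2.57, 2.57, 3.01, 3.14, 3.14, 3.14].

INTERFACE

Orientations are given as a unit quaternion [w, x, y, z].
In Python, from bench import ctrl gives the robot as it stands. The module is installed in compiled form; this text tells all that it offers.
- The arm moves only by the tool arm_command, never from a script. Its argument "plan" is one flat list of numbers, 4 for each row, row after row: the shift along the tool's x, y, z in mm, then the turn about the tool's z in rad. A call has 1 to 20 rows; each row shifts and turns the commanded pose from where the row before left it, along the tool's axes as they then stand; what a row does not reach is not made up. A row lasts 1/10 s, in which the tool goes at most 50 mm and 8.59 degrees, less where a joint would pass 70% of its speed; a pose out of reach is approached as far as the arm can. A call is refused whole if a number of a shift passes 50 or a number of a turn 0.15, either way. A call with a gripper value outside its range is refused whole. "grip" is the opening, from 0 (shut) to 1 (fully open), set as the call begins (left out, the last holds). The fingers move at their own pace and stop on an object; the grip force is fixed at half the most. Time passes only in rows, so rows that do not move let the fingers close. It gives the time, the measured TCP pose, the force and the opening at its end, in the units of the state.
- ctrl.get_obs(): the state, without advancing time (a new reading comes with each control period).
- ctrl.camera(name): name is "scene" or "top" or "wrist"; returns a dict with "color" (480x640x3 uint8, red, green, blue), "camera_matrix" (3x3 intrinsics, pixels), "eye" and "attitude" of the camera in the world; the wrist camera has in their place "T_tool_cam" (4x4, takes a point from camera to tool coordinates, whose origin is the TCP and whose axes are the flange's). Camera axes: x right, y up, looking along -z (the intrinsics and any distortion apply to the point x, -y, -z); pixel columns grow to the right and rows downward; lengths in m; the calibration is good to about 2 mm. A picture is of the moment at which its call begins: read the wrist's pose just before it. There is no depth.
- ctrl.hand_in(): hands the job in, once; it reports no verdict.
The state is a dict: "time_s": time; "q": joint angles; "dq": joint speeds; "joint_efforts": joint torques, N m; "eef_pos": TCP position; "eef_rot": TCP orientation; "wrist_force": force on the tool from outside, world axes, zero at the start; "torque": the same for the moment, N m; "opening": opening from 0.0 (shut) to 1.0 (fully open).
Only numpy, scipy, OpenCV 4.12 (cv2) and the standard library are available. Lean on these libraries where they do the work, as an engineer would, in place of code of your own. Each camera call takes 0.05 s, during which the arm holds its last target. There are 200 camera calls.

TASK

Take the red-handled quarter-turn stud out of the wooden stock block, put its foot through the slot of the brass hatch cover, press it down against the spring and turn it a quarter turn clockwise until its cam catches, then let go so that it stays locked. Press only as hard as the spring needs, never forcing the hatch, and leave the other goods on the counter where they are.

Things in the scene. Friction and masses are not known exactly. Their poses are not given: they have to be found in the camera images.
- stud_grip (a point): Centre of the loose stud's red handle, an upright flat bar 42 mm long (this frame's x), 12 mm thick (y), 40 mm high (z up): grip it across its thickness. A brass flange, 36 mm wide, 4 mm thick, has its top 20 mm below this point. At the start the stud hangs upright by the flange in a 28 mm hole of the wooden block: lift it 70 mm or more to clear. Half a turn makes no difference to it.
- stud: The same stud (about 0.15 kg), same axes; origin at the middle of the underside of its foot, 84 mm below stud_grip. Under the flange is a round shaft 7 mm thick; at its lower end a cross bar, the cam: 24 mm long (x), 7 mm wide (y), 5 mm high. More than 25 N between stud and hatch damages the hatch.
- hatch_slot (a point): Centre of the slot in the fixed brass hatch cover, at the cover's top face, 80 mm above the counter (z up). Slot 26.4 mm long (x), 9.4 mm wide (y), chamfered. The cover is 140 (x) by 120 (y) mm, 14 mm thick. Red marks along y show the locked direction. Out of sight below is a cam plate with the same slot; its underside is 22 to 40 mm below the cover's top, not measured: feel for it.
- hatch_spring (a point): Point on the slot's axis at the cover's underside. Below it, 1.5 mm under the cam plate's underside, the foot meets a spring cup that pushes back 2.5 N at first touch and 2.2 N more per mm, and bottoms hard after 5 mm, near 13.5 N. The cam can turn only while the cup is pushed 3.5 to 5 mm down (10.2 to 13.5 N, aim at 12 N), clockwise from above, to a hard stop some 8 degrees past 90.
- hatch: The fixed hatch, a green box with the brass cover, on a 165 by 145 mm wooden base; origin at the middle of its underside on the counter, same axes as hatch_slot. When the stud, turned by 90 degrees, is let up, the spring lifts the cam into a notch in the cam plate's underside, 2.5 mm deep, and holds it there with about 5 N.
- block: The fixed wooden stock block, 70 mm (x) by 130 mm (y), 64 mm high; origin at the middle of its underside; holes at y = +30 and -30 mm.
- latch: Bystander: a brass porthole latch on a 60 mm plate; origin at the middle of its underside.
- swivel: Bystander: a bronze swivel, 95 mm long, lying; origin at the middle of its underside.
- ferrule: Bystander: a copper ferrule, a 30 mm wide tube standing 30 mm high; origin at the middle of its underside.
- shackle: Bystander: a steel shackle, 64 mm, lying; origin at the middle of its underside.
- bung: Bystander: a tapered wooden bung, 44 mm wide, 50 mm high; origin at the middle of its underside.
- tin: Bystander: a round tin with a blue label, 68 mm wide, 75 mm high; origin at the middle of its underside.
There are look-alikes about, which are no part of the job. Of the things that look like the hatch, take the one that is farthest from the robot's base at the start.

How it is judged:
On the way, in this order (a step that is already met when the one before it is completed fails the run):
1. the stud's foot is through the mouth of the slot, the cam in line with it (horizontal distance between stud_grip and hatch_slot below 0.006 m and z of stud_grip in the frame of hatch_slot below 0.078 m and angle between the x axis of stud_grip and the x axis of hatch_slot, either way round below 0.25 rad), for 0.1 s.
2. pressed and turned a quarter turn, the cam under the plate (horizontal distance between stud_grip and hatch_slot below 0.004 m and z of stud_grip in the frame of hatch_slot below 0.062 m and angle between the x axis of stud_grip and the y axis of hatch_slot, either way round below 0.16 rad and angle between stud_grip's own z axis and vertical below 0.12 rad), for 0.2 s.
At the end, for the whole second after the job is handed in: The stud stands locked in the hatch, released and at rest: handle across the slot (along the red marks, within 9 degrees), upright within 7 degrees, within 4 mm of the slot's centre, its foot at least 22 mm below the cover's top (all of step 2 and linear speed of stud below 0.02 m/s and contact force between stud and hatch above 4 N); the robot touches nothing.
It fails at once if the stud is pressed on the hatch with more than 25 N (contact force between stud and hatch above 25 N).
It fails at once if the robot leans on the hatch with more than 20 N (contact force between hatch and the fingers above 20 N).
It fails at once if one of the other goods is shifted by more than 20 mm (distance of any of latch, swivel, ferrule, shackle, bung, tin from where it was at the start of the episode above 0.02 m).
It also fails if it takes over 67 s, if anything falls off the work surface, if the arm or the gripper's body presses on something with over 40 N, if the wrist force passes 120 N, or if a joint passes its speed limit or range.

## Working session

There is one attempt and no reset: what is moved stays moved. The work goes in short steps, Python scripts to look and compute and a tool call to move; the robot and the scene stay as the last step left them, time stands still between calls to the robot, and variables do not carry over. Pictures are saved under pics/ and viewed, about 8 in all and at most 12, crops included, and the job is handed in when it is done.

Besides the shell and the picture viewer there is one more tool, called after ">>>" as name(argument=value, ...) on one line, values as JSON. arm_command: Moves the arm, as the interface text tells. Its arguments: {"type":"object","properties":{"plan":{"type":"array","items":{"type":"number"}},"grip":{"type":"number"}},"required":["plan"]}

```bash
mkdir -p pics; cat > h.py <<'E'
import numpy as np, cv2, pickle
from bench import ctrl
from scipy.spatial.transform import Rotation as R
def rot(q): return R.from_quat([q[1],q[2],q[3],q[0]]).as_matrix()
def att(a):
    a=np.array(a,float)
    return a if a.shape==(3,3) else rot(a)
def shot(name):
    o=ctrl.get_obs(); c=ctrl.camera(name); K=np.array(c['camera_matrix'])
    if name=='wrist':
        T=np.array(c['T_tool_cam']); Rt=rot(o['eef_rot'])
        A=Rt@T[:3,:3]; e=np.array(o['eef_pos'])+Rt@T[:3,3]
    else: A=att(c['attitude']); e=np.array(c['eye'])
    return dict(im=c['color'][:,:,::-1].copy(),K=K,A=A,e=e,extra=[k for k in c])
def ray(s,u,v):
    p=np.linalg.inv(s['K'])@[u,v,1.]; return s['A']@[p[0],-p[1],-p[2]]
def onz(s,u,v,z):
    d=ray(s,u,v); return s['e']+d*(z-s['e'][2])/d[2]
def proj(s,P):
    c=s['A'].T@(np.array(P)-s['e']); p=s['K']@[c[0],-c[1],-c[2]]; return p[:2]/p[2]
def meet(s1,p1,s2,p2):
    M=np.zeros((3,3));b=np.zeros(3)
    for s,p in((s1,p1),(s2,p2)):
        d=ray(s,*p);d/=np.linalg.norm(d);N=np.eye(3)-np.outer(d,d);M+=N;b+=N@s['e']
    return np.linalg.solve(M,b)
E
python3 - <<'E'
from h import *
print(ctrl.get_obs())
for n in('top','scene'):
    s=shot(n); pickle.dump(s,open(n+'.pkl','wb')); cv2.imwrite(f'pics/{n}0.png',s['im']); print(s['K'],s['A'],s['e'],s['extra'])
E
```

```text
{'time_s': 0.0, 'q': array([ 9.20737125e-01,  1.81529846e-01,  1.60802437e+00, -3.91306695e-05,
        1.35381053e+00, -2.06294663e-01]), 'dq': array([-0.00225053,  0.001061  ,  0.00062367,  0.00022061, -0.00044922,
        0.00031093]), 'joint_efforts': array([-3.66102693e-03, -4.44861817e+01, -3.51339447e+01, -3.71081369e-04,
        8.94131925e-03, -1.89390749e-05]), 'eef_pos': array([0.24651475, 0.51884994, 0.23038255]), 'eef_rot': array([-3.50518759e-04,  2.20061926e-01,  9.75485501e-01, -8.13987533e-04]), 'wrist_force': array([ 0.6237527 , -0.52389407, -0.31299554]), 'torque': array([0.03939616, 0.01770133, 0.00321362]), 'opening': 0.9952093944390599}
[[538.49953155   0.         311.88332445]
 [  0.         538.49953155 246.72912153]
 [  0.           0.           1.        ]] [[-0.02269912  0.99075458 -0.13375395]
 [-0.99969902 -0.02124866  0.01226188]
 [ 0.00930643  0.13399202  0.99093871]] [ 0.40090779 -0.02650017  1.02343345] ['color', 'camera_matrix', 'eye', 'attitude']
[[594.62657867   0.         326.80356087]
 [  0.         594.62657867 236.10276858]
 [  0.           0.           1.        ]] [[-0.74293288 -0.43771215  0.50641763]
 [ 0.66909002 -0.46389877  0.58061732]
 [-0.01921674  0.77019868  0.63751448]] [1.08442461 0.60155812 0.7492507 ] ['color', 'camera_matrix', 'eye', 'attitude']
```

View pics/top0.png

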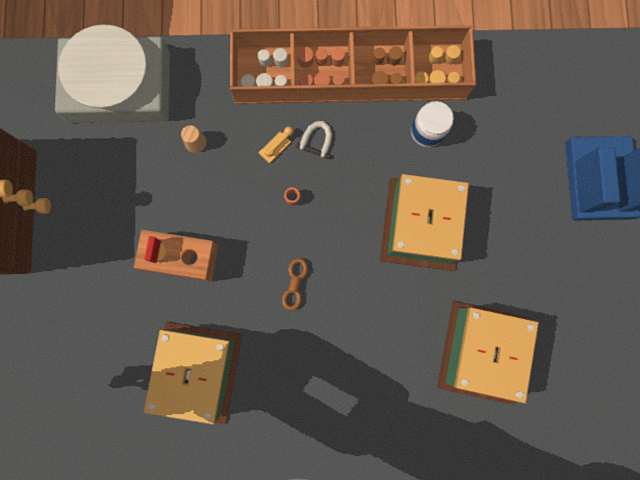

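View pics/scene0.png

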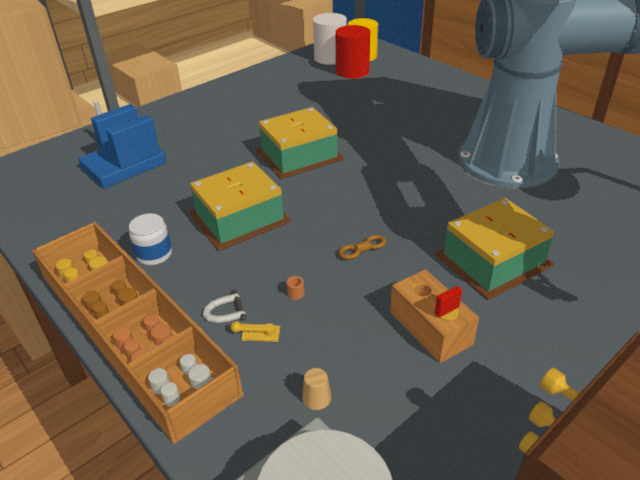

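The top view shows three hatches with slots near (430,216), (496,355) and (186,377). The stud's red handle is near (152,249), in the block at (176,255). The scene view shows the same stud near (449,301).

```bash
python3 - <<'E'
from h import *
t=pickle.load(open('top.pkl','rb'));s=pickle.load(open('scene.pkl','rb'))
for c in((430,216),(496,355),(186,377)):
    P=onz(t,*c,.08); print(c,P.round(3),np.hypot(*P[:2]).round(3))
def red(im):
    h=cv2.cvtColor(im,cv2.COLOR_BGR2HSV); return (((h[...,0]<6)|(h[...,0]>174))&(h[...,1]>190)&(h[...,2]>60)).astype(np.uint8)
for n,S in(('top',t),('scene',s)):
    k,_,st,ce=cv2.connectedComponentsWithStats(red(S['im']))
    print(n,[(st[i].tolist(),ce[i].round(1).tolist()) for i in range(1,k) if st[i,4]>5])
# yellow cover quads in top
h=cv2.cvtColor(t['im'],cv2.COLOR_BGR2HSV)
m=((h[...,0]>12)&(h[...,0]<26)&(h[...,1]>120)&(h[...,2]>150)).astype(np.uint8)
m=cv2.morphologyEx(m,cv2.MORPH_CLOSE,np.ones((9,9)))
for c in cv2.findContours(m,0,2)[0]:
    if cv2.contourArea(c)>2500:
        P=np.array([onz(t,*p,.08)[:2] for p in cv2.convexHull(c)[:,0]],np.float32)
        print(cv2.minAreaRect(c)[0],cv2.minAreaRect(P*1000))
for n,S,x,y,w,hh in(('top',t,120,215,110,80),('scene',s,380,260,110,100)):
    cv2.imwrite(f'pics/c_{n}.png',cv2.resize(S['im'][y:y+hh,x:x+w],None,fx=6,fy=6,interpolation=2))
E
```

```text
(430, 216) [ 0.579 -0.25   0.08 ] 0.631
(496, 355) [ 0.333 -0.352  0.08 ] 0.484
(186, 377) [0.308 0.182 0.08 ] 0.358
top [([413, 214, 6, 1, 6], [415.5, 214.0]), ([444, 218, 6, 2, 7], [446.9, 218.1]), ([145, 237, 15, 25, 196], [151.8, 249.4]), ([479, 350, 6, 3, 6], [481.5, 351.0]), ([510, 357, 7, 3, 8], [512.9, 357.9])]
scene [([336, 26, 34, 53, 1637], [352.3, 51.2]), ([435, 287, 27, 30, 506], [447.7, 301.0])]
(185.97479248046875, 376.2360534667969) ((310.0174865722656, 181.9151153564453), (120.50082397460938, 140.2130126953125), 79.38665771484375)
(496.4312438964844, 354.72314453125) ((334.1348876953125, -352.206298828125), (123.95069122314453, 140.53314208984375), 76.4483871459961)
(430.6151123046875, 216.513427734375) ((578.7968139648438, -250.845947265625), (122.06438446044922, 140.99757385253906), 81.0232925415039)
(297.5, 16.5) ((964.7215576171875, -21.855682373046875), (359.08587646484375, 66.2236557006836), 89.03657531738281)
```

```bash
python3 - <<'E'
from h import *
t=pickle.load(open('top.pkl','rb'));s=pickle.load(open('scene.pkl','rb'))
print(meet(t,(151.8,249.4),s,(447.7,301.0)), np.array(ctrl.camera('wrist')['T_tool_cam']).round(4))
a=onz(t,415.5,214,.08);b=onz(t,446.9,218.1,.08);print(a,b,np.degrees(np.arctan2(*(a-b)[1::-1])))
h=cv2.cvtColor(t['im'],cv2.COLOR_BGR2HSV)
# top face of handle: print V along the handle
print(h[232:266:2,140:170:1,2])
E
```

```text
[0.52839008 0.24199749 0.08740658] [[ 1.000e-04  9.621e-01  2.726e-01  6.880e-02]
 [ 1.000e+00 -1.000e-04  2.000e-04 -1.400e-03]
 [ 2.000e-04  2.726e-01 -9.621e-01 -1.418e-01]
 [ 0.000e+00  0.000e+00  0.000e+00  1.000e+00]]
[ 0.58324903 -0.2245269   0.08      ] [ 0.57463711 -0.28030788  0.08      ] 81.22350401300284
[[142 188 194 196 195 191 193 187 192 191 191 185 181 179 172 174 174 160
  151 152 126 109 102  93  88  89  87  85  77  64]
 [169 206 207 205 201 205 201 203 205 204 202 201 198 202 201 201 194 191
  195 192 194 188 189 192 182 182 174 174 171 170]
 [191 218 216 213 210 208 211 212 201 188 176 169 168 179 182 194 204 206
  205 204 204 199 203 201 201 201 197 200 197 198]
 [208 216 212 216 213 214 216 216 224 215 202 197 196 196 150  98 121 158
  200 210 214 209 208 209 210 207 178 152 155 150]
 [209 207 205 209 206 209 206 200 203 208 201 199 197 186 139  89  87  88
   88  95 108 131 132 133 127 132 134 126 131 133]
 [215 211 212 209 208 213 209 208 202 201 201 196 200 167 117  81  90  89
   87  85  95 117 133 133 131 131 135 134 133 132]
 [221 216 215 217 214 215 192 19
[... 643 characters left out ...]
 96  85  89  85  89  90
  122 142 149 143 150 144 146 122 127 129 134 129]
 [188 187 184 189 199 201 199 198 195 189 168 117  88  89  88  87  90  94
  132 147 147 149 152 145 130 112 115 121 117 110]
 [196 191 192 190 198 203 199 197 197 200 162  98  87  86  82  90  90 114
  143 155 147 147 133 121 120 122 118 123 122 120]
 [212 213 211 209 209 196 170 141 146 144 111  88  87  89  88  85  86 115
  134 129 120 114 113 115 114 118 113 121 120 129]
 [201 203 204 206 199 199 204 203 202 197 198 185 166 138 122 108 146 190
  200 158 133 130 170 194 191 188 185 187 195 193]
 [205 205 204 205 207 205 203 202 204 200 204 202 200 200 199 198 195 198
  193 199 201 198 199 199 203 200 196 196 197 195]]
```

View pics/c_top.png

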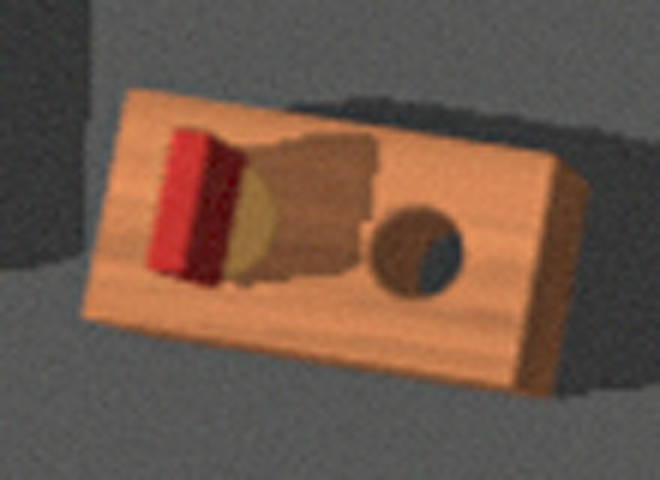

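The crop shows the handle's bright top face with corners near (177,128), (213,137), (185,275) and (148,265).

```bash
cat >> h.py <<'E'
def yaw(o=None):
    M=rot((o or ctrl.get_obs())['eef_rot']); return np.arctan2(M[1,0],M[0,0])
def togo(P,yw=None):
    o=ctrl.get_obs(); M=rot(o['eef_rot']); d=M.T@(np.array(P)-o['eef_pos'])*1000
    print('tool shift mm',d.round(1),'yaw',yaw(o).round(4),'tilt',(M.T@[0,0,-1]).round(4),'q',o['q'].round(3),'t',round(o['time_s'],2))
    if yw is not None: print('tool turn rad',-((yw-yaw(o)+np.pi)%(2*np.pi)-np.pi))
E
python3 - <<'E'
from h import *
t=pickle.load(open('top.pkl','rb'))
c=[onz(t,120+u/6,215+v/6,.108)[:2] for u,v in((177,128),(213,137),(185,275),(148,265))]
c=np.array(c);print(c.mean(0),[np.hypot(*(c[i]-c[i-1])) for i in range(4)])
d=(c[0]+c[1]-c[2]-c[3]);print(np.degrees(np.arctan2(d[1],d[0])))
togo([.525,.242,.22],np.arctan2(d[1],d[0])+np.pi)
E
```

```text
[0.52733202 0.23877457] [np.float64(0.039956681481071996), np.float64(0.010682238001004637), np.float64(0.040174548605818865), np.float64(0.010976480336336686)]
-10.656617779703287
tool shift mm [-370.3 -130.6   10.7] yaw 2.6978 tilt [-3.0e-04  1.3e-03  1.0e+00] q [ 0.921  0.181  1.608 -0.     1.354 -0.206] t 0.15
tool turn rad -0.2578328378899992
```

>>> arm_command(plan=[-37, -13, 1, 0, -37, -13, 1, 0, -37, -13, 1, 0, -37, -13, 1, 0, -37, -13, 1, 0, -37, -13, 1, 0, -37, -13, 1, 0, -37, -13, 1, 0, -37, -13, 1, 0, -37, -13, 1, 0, 0, 0, 0, -0.13, 0, 0, 0, -0.128, 0, 0, 0, 0, 0, 0, 0, 0], grip=1)

```text
time_s: 1.55
eef_pos: [0.525, 0.2431, 0.2211]
eef_rot: [-0.0, 0.094, 0.996, -0.0]
wrist_force: [0.1, -0.2, 1.4]
opening: 0.997
```

```bash
python3 - <<'E'
from h import *
s=shot('wrist'); pickle.dump(s,open('w1.pkl','wb')); cv2.imwrite('pics/w1.png',s['im'])
togo([.5273,.239,.107],np.radians(169.3)); print(proj(s,[.5273,.239,.108]),s['K'])
E
```

```text
tool shift mm [ -3.1  -3.7 114.1] yaw 2.9531 tilt [-3.e-04  1.e-04  1.e+00] q [ 0.229  0.198  1.608  0.     1.336 -1.154] t 1.6
tool turn rad -0.0017547594827131974
[316.3103124  243.21083184] [[348.4413405    0.         319.02782295]
 [  0.         348.4413405  243.15861727]
 [  0.           0.           1.        ]]
```

View pics/w1.png

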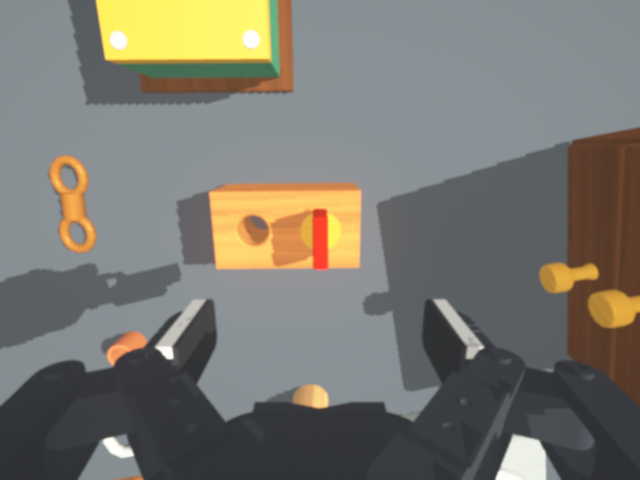

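The wrist view shows the red handle spanning columns 313–328 and rows 209–269. The jaws stand symmetrically about it and are aligned with it.

```bash
python3 - <<'E'
from h import *
s=pickle.load(open('w1.pkl','rb'))
h=cv2.cvtColor(s['im'],cv2.COLOR_BGR2HSV); r=((h[...,0]<5)|(h[...,0]>175))&(h[...,1]>200)
r[:, :280]=0; r[:,360:]=0; r[:190]=0;r[290:]=0
print(h[205:275:4,320],)
for lo in(60,200):
    m=(r&(h[...,2]>lo)).astype(np.uint8); c=max(cv2.findContours(m,0,2)[0],key=cv2.contourArea)
    print(lo,cv2.minAreaRect(c),cv2.boundingRect(c))
    P=np.array([onz(s,*p,.108)[:2] for p in cv2.convexHull(c)[:,0]],np.float32); print(cv2.minAreaRect(P*1000))
E
```

```text
[[ 19 150 254]
 [  8 185 231]
 [  3 204 210]
 [  3 209 242]
 [  3 211 254]
 [  3 211 254]
 [  3 211 254]
 [  3 211 254]
 [  4 214 254]
 [  3 211 254]
 [  3 211 254]
 [  3 210 254]
 [  3 210 254]
 [  3 210 254]
 [  3 209 254]
 [  3 209 254]
 [  0 141 242]
 [120   3 150]]
60 ((320.0, 238.5), (57.0, 12.0), 90.0) (314, 210, 13, 58)
((524.688232421875, 242.26194763183594), (9.27186393737793, 44.72991180419922), 79.48579406738281)
200 ((319.9999694824219, 238.5), (11.999998092651367, 56.99999237060547), 0.0) (314, 210, 13, 58)
((524.688232421875, 242.26194763183594), (9.27186393737793, 44.72991180419922), 79.48579406738281)
```

>>> arm_command(plan=[-1.9, -1.8, 20, 0, 0, 0, 25, 0, 0, 0, 25, 0, 0, 0, 25, 0, 0, 0, 20, 0, 0, 0, 15, 0, 0, 0, 10, 0, 0, 0, 6, 0, 0, 0, 0, 0, 0, 0, 0, 0])

```text
time_s: 2.6
eef_pos: [0.5273, 0.2411, 0.076]
eef_rot: [0.001, 0.093, 0.996, 0.0]
wrist_force: [0.5, 1.2, 0.2]
opening: 1.0
```

>>> arm_command(plan=[0, 0, 0, 0, 0, 0, 0, 0, 0, 0, 0, 0, 0, 0, 0, 0, 0, 0, 0, 0, 0, 0, 0, 0, 0, 0, 0, 0, 0, 0, 0, 0, 0, 0, 0, 0, 0, 0, 0, 0], grip=0)

```text
time_s: 3.6
eef_pos: [0.527, 0.2411, 0.0756]
eef_rot: [0.0, 0.093, 0.996, 0.0]
wrist_force: [0.2, 1.0, 3.8]
opening: 0.13
```

```bash
python3 - <<'E'
from h import *
o=ctrl.get_obs();print(o['eef_pos'],o['opening'],o['wrist_force'],o['torque'])
s=shot('wrist'); pickle.dump(s,open('w2.pkl','wb')); cv2.imwrite('pics/w2.png',s['im'])
E
```

```text
[0.52704364 0.24105106 0.07561627] 0.13032977114897157 [0.23667976 1.00216562 3.83134277] [ 0.15776957  0.03139341 -0.01901801]
```

View pics/w2.png

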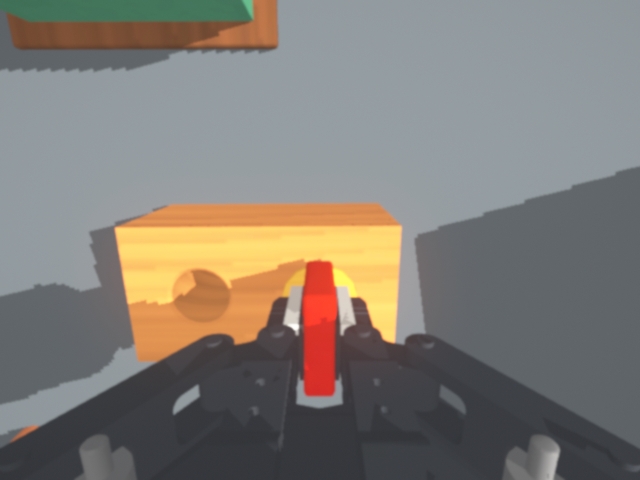

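Gripped: the opening of 0.13 matches the 12 mm handle, and the handle sits between the pads at columns 304–336. Now I lift it.

>>> arm_command(plan=[0, 0, -5, 0, 0, 0, -10, 0, 0, 0, -15, 0, 0, 0, -20, 0, 0, 0, -20, 0, 0, 0, -20, 0, 0, 0, -20, 0, 0, 0, -15, 0, 0, 0, 0, 0, 0, 0, 0, 0, 0, 0, 0, 0])

```text
time_s: 4.75
eef_pos: [0.5259, 0.2407, 0.199]
eef_rot: [-0.001, 0.093, 0.996, -0.0]
wrist_force: [-0.5, 0.4, -1.5]
opening: 0.128
```

```bash
python3 - <<'E'
from h import *
t=pickle.load(open('top.pkl','rb'))
o=ctrl.get_obs();print(o['opening'],o['wrist_force'],o['torque'])
s=shot('wrist'); pickle.dump(s,open('w3.pkl','wb')); cv2.imwrite('pics/w3.png',s['im'][180:480,120:520])
h=cv2.cvtColor(s['im'],cv2.COLOR_BGR2HSV)
print([(v,h[v,319].tolist()) for v in list(range(240,290,3))+list(range(384,402,2))])
print([(u,h[350,u].tolist()) for u in range(298,342,2)])
# cover centre: slot dark blob in top
g=cv2.cvtColor(t['im'],cv2.COLOR_BGR2GRAY)[195:237,405:456]; m=(g<110).astype(np.uint8)
k,_,st,ce=cv2.connectedComponentsWithStats(m)
for i in range(1,k): print(st[i],ce[i]+[405,195], onz(t,*(ce[i]+[405,195]),.08))
togo([.5785,-.2505,.2],np.radians(171))
E
```

```text
0.12804405829319215 [-0.51044397  0.39629578 -1.51860044] [-0.01238447  0.05317442 -0.04269703]
[(240, [12, 93, 200]), (243, [23, 9, 252]), (246, [20, 3, 255]), (249, [20, 3, 255]), (252, [20, 3, 255]), (255, [24, 5, 253]), (258, [16, 31, 222]), (261, [3, 129, 218]), (264, [3, 201, 218]), (267, [3, 204, 218]), (270, [3, 205, 218]), (273, [3, 205, 219]), (276, [3, 203, 220]), (279, [3, 203, 221]), (282, [3, 203, 222]), (285, [3, 204, 222]), (288, [3, 203, 222]), (384, [1, 207, 209]), (386, [1, 206, 209]), (388, [1, 206, 209]), (390, [1, 206, 208]), (392, [1, 207, 207]), (394, [1, 201, 203]), (396, [5, 118, 192]), (398, [17, 109, 239]), (400, [21, 115, 251])]
[(298, [173, 33, 70]), (300, [174, 34, 74]), (302, [179, 73, 87]), (304, [1, 182, 181]), (306, [2, 209, 242]), (308, [1, 211, 242]), (310, [1, 204, 213]), (312, [1, 203, 210]), (314, [1, 204, 209]), (316, [1, 204, 209]), (318, [1, 204, 209]), (320, [1, 204, 210]), (322, [1, 204, 211]), (324, [1, 205, 211]), (326, [1, 204, 211]), (328, [1, 204, 211]), (330, [1, 204, 210]), (332, [1, 203, 203]), (334, [1, 180, 159]), (336, [179, 65, 82]), (338, [177, 31, 73]), (340, [171, 36, 70])]
[23 14  5 15 49] [430.06122449 215.71428571] [ 0.57959366 -0.25041886  0.08      ]
[ 8 19  6  1  6] [415.5 214. ] [ 0.58324903 -0.2245269   0.08      ]
[39 23  6  2  8] [447.   218.25] [ 0.57436148 -0.28047143  0.08      ]
tool shift mm [-142.5 -473.    -1. ] yaw 2.9558 tilt [-0.0023  0.001   1.    ] q [ 0.224  0.22   1.628 -0.     1.296 -1.161] t 4.8
tool turn rad -0.028757385392822243
```

>>> arm_command(plan=[-3, -20, 0, 0, -8, -40, 0, 0, -8, -40, 0, 0, -8, -40, 0, 0, -8, -40, 0, 0, -8, -40, 0, 0, -8, -40, 0, 0, -8, -40, 0, 0, -8, -40, 0, 0, -8, -40, 0, 0, -8, -40, 0, 0, -7, -38, 0, 0, -2, -15, 0, -0.028, 0, 0, 0, 0, 0, 0, 0, 0, 0, 0, 0, 0])

```text
time_s: 6.4
eef_pos: [0.5296, -0.2396, 0.1996]
eef_rot: [-0.001, 0.079, 0.997, 0.001]
wrist_force: [-0.6, -0.3, -1.6]
opening: 0.135
```

```bash
python3 - <<'E'
from h import *
o=ctrl.get_obs();print(o['opening'],o['wrist_force'])
s=shot('wrist'); pickle.dump(s,open('w4.pkl','wb')); cv2.imwrite('pics/w4.png',s['im'])
togo([.579,-.2505,.2],np.radians(171)); print(proj(s,[.579,-.2505,.08]))
E
```

```text
0.13471012089588802 [-0.62052658 -0.26373964 -1.60278657]
tool shift mm [-50.3  -3.1  -0.2] yaw 2.9848 tilt [-8.e-04 -7.e-04  1.e+00] q [-0.629  0.225  1.621  0.     1.297 -2.043] t 6.45
tool turn rad 0.0003242652211232766
[317.03164968 297.19193201]
```

View pics/w4.png

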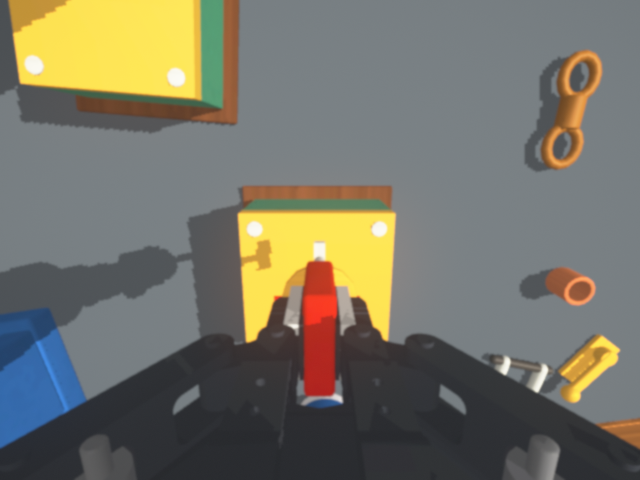

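The slot is hidden behind the handle here. Image up is tool +x, so I move beyond the slot to see it. The foot's end is visible at about (319,249).

>>> arm_command(plan=[-10, -1, 0, 0, -20, -1, 0, 0, -25, -1, 0, 0, -25, 0, 0, 0, -20, 0, 0, 0, -10, 0, 0, 0, 0, 0, 0, 0, 0, 0, 0, 0, 0, 0, 0, 0])

```text
time_s: 7.35
eef_pos: [0.6372, -0.2609, 0.2002]
eef_rot: [-0.0, 0.079, 0.997, 0.0]
wrist_force: [-0.2, -0.2, -1.3]
opening: 0.13
```

```bash
python3 - <<'E'
from h import *
s=shot('wrist'); pickle.dump(s,open('w5.pkl','wb')); cv2.imwrite('pics/w5.png',cv2.resize(s['im'][100:400,200:440],None,fx=2,fy=2,interpolation=2))
togo([.579,-.2505,.2],np.radians(171)); print(proj(s,[.579,-.2505,.08]))
E
```

```text
tool shift mm [59.2  1.2  0.4] yaw 2.9836 tilt [-3.e-04 -0.e+00  1.e+00] q [-0.561  0.454  1.321 -0.     1.367 -1.973] t 7.4
tool turn rad -0.0008858410302008402
[322.55725142 158.87758119]
```

View pics/w5.png

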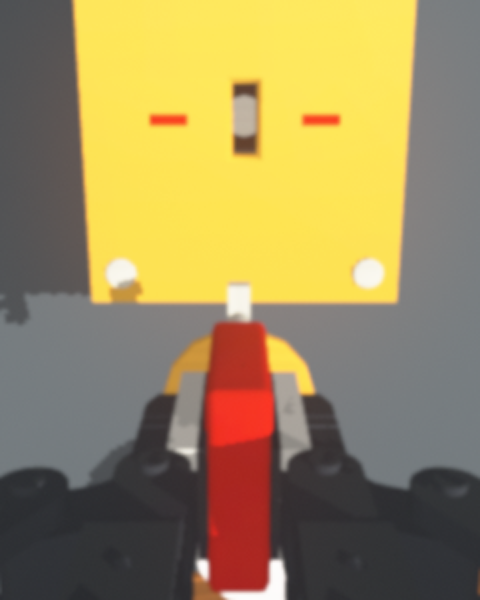

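The slot is at crop (245,119), which is full-image (322.5,159.5), midway between the red marks. The foot end is at crop (239,284–320). Next I measure foot against slot in this one image.

```bash
python3 - <<'E'
from h import *
s=pickle.load(open('w5.pkl','rb')); im=s['im']; g=cv2.cvtColor(im,cv2.COLOR_BGR2GRAY).astype(int); h=cv2.cvtColor(im,cv2.COLOR_BGR2HSV).astype(int)
print('col319 V', [(v,*h[v,319]) for v in range(236,300,2)])
print('row250 ', [(u,*h[250,u]) for u in range(310,330)])
print('rear', [(v,*h[v,319]) for v in range(386,402,2)])
m=((h[...,0]<14)|(h[...,2]<200)|(h[...,1]<90)); m[:, :200]=0
sub=m[120:195,268:378].astype(np.uint8); k,_,st,ce=cv2.connectedComponentsWithStats(sub)
for i in range(1,k):
    if st[i,4]>15: print(st[i]+[268,120,0,0,0],ce[i]+[268,120],onz(s,*(ce[i]+[268,120]),.08))
E
```

```text
col319 V [(236, np.int64(25), np.int64(171), np.int64(253)), (238, np.int64(25), np.int64(170), np.int64(253)), (240, np.int64(22), np.int64(136), np.int64(246)), (242, np.int64(19), np.int64(45), np.int64(219)), (244, np.int64(24), np.int64(15), np.int64(244)), (246, np.int64(25), np.int64(12), np.int64(247)), (248, np.int64(25), np.int64(12), np.int64(247)), (250, np.int64(25), np.int64(12), np.int64(247)), (252, np.int64(25), np.int64(12), np.int64(247)), (254, np.int64(21), np.int64(15), np.int64(246)), (256, np.int64(20), np.int64(29), np.int64(221)), (258, np.int64(16), np.int64(34), np.int64(181)), (260, np.int64(7), np.int64(73), np.int64(177)), (262, np.int64(3), np.int64(181), np.int64(175)), (264, np.int64(3), np.int64(200), np.int64(176)), (266, np.int64(4), np.int64(203), np.int64(175)), (268, np.int64(4), np.int64(204), np.int64(175)), (270, np.int64(4), np.int64(204), np.int64(175)), (272, np.int64(4), np.int64(205), np.int64(175)), (274, np.int64(4), np.int64(204), np.int64(175)), (276, np.int64(3), np.int64(203), np.int64(176)), (278, np.int64(3), np.int64(203), np.i
[... 1480 characters left out ...]
9, np.int64(22), np.int64(154), np.int64(246))]
rear [(386, np.int64(1), np.int64(206), np.int64(170)), (388, np.int64(1), np.int64(204), np.int64(170)), (390, np.int64(1), np.int64(204), np.int64(169)), (392, np.int64(1), np.int64(205), np.int64(168)), (394, np.int64(1), np.int64(167), np.int64(173)), (396, np.int64(4), np.int64(32), np.int64(234)), (398, np.int64(15), np.int64(2), np.int64(252)), (400, np.int64(13), np.int64(7), np.int64(249))]
[316 141  13  36 431] [322.4361949  158.50580046] [ 0.57872475 -0.2505466   0.08      ]
[275 158  18   4  72] [283.5 159.5] [ 0.57494518 -0.2788023   0.08      ]
[351 158  19   4  74] [360.24324324 159.5       ] [ 0.58377289 -0.22332508  0.08      ]
```

```bash
python3 - <<'E'
from h import *
s=pickle.load(open('w5.pkl','rb')); T=np.array(ctrl.camera('wrist')['T_tool_cam']); K=s['K']
def at(u,v,z):
    d=T[:3,:3]@np.array([(u-K[0,2])/K[0,0],-(v-K[1,2])/K[1,1],-1]); return (T[:3,3]+d*(z-T[2,3])/d[2])*1000
o=ctrl.get_obs(); zc=o['eef_pos'][2]-.08
S=at(322.3,159.2,zc); print('slot',S, 'foot',at(319.25,241,.0716)-[12,0,0])
for zt in(-.0344,-.0324,-.0304): a,b=at(319.5,294.5,zt),at(319.5,394.5,zt); print(zt,'handle',a,b,a[0]-b[0],(a+b)[0]/2)
print(o['eef_pos'],o['eef_rot'],o['time_s'])
E
```

```text
slot [ 58.82542355   0.91833566 120.53976124] foot [-1.80558132 -1.33318325 71.6       ]
-0.0344 handle [ 20.96103717  -1.31631594 -34.4       ] [-18.66258997  -1.29860894 -34.4       ] 39.62362713975679 1.1492235964734334
-0.0324 handle [ 20.06217671  -1.31332597 -32.4       ] [-20.29932371  -1.29528923 -32.4       ] 40.361500428069824 -0.11857349964607167
-0.0304 handle [ 19.16331626  -1.310336   -30.4       ] [-21.93605745  -1.29196952 -30.4       ] 41.09937371638284 -1.3863705957655696
[ 0.63739049 -0.26112275  0.20053976] [-5.05440725e-05  7.89473952e-02  9.96878782e-01 -2.37463710e-05] 7.45
```

>>> arm_command(plan=[10, 2.2, 0, 0, 20, 0, 0, 0, 20, 0, 0, 0, 10.8, 0, 0, 0, 0, 0, 10, 0, 0, 0, 15, 0, 0, 0, 12, 0, 0, 0, 0, 0, 0, 0, 0, 0, 0, 0, 0, 0, 0, 0, 0, 0])

```text
time_s: 8.55
eef_pos: [0.5788, -0.2497, 0.1639]
eef_rot: [0.001, 0.079, 0.997, -0.0]
wrist_force: [0.3, 0.5, -2.3]
opening: 0.125
```

```bash
python3 - <<'E'
from h import *
o=ctrl.get_obs(); e=o['eef_pos']; print(e,o['wrist_force'],o['torque'],yaw())
# predicted aligned TCP
M=rot([-5.05e-5,.0789474,.9968788,0]); print(np.array([.63739,-.26112,.2005])+M@[.0608,.00225,0])
s=shot('wrist'); pickle.dump(s,open('w6.pkl','wb')); c=shot('scene')
a=cv2.resize(s['im'][150:300,250:390],None,fx=2.8,fy=2.8,interpolation=2); b=c['im'][150:255,180:300]; b=cv2.resize(b,(400,420),interpolation=2)
cv2.imwrite('pics/w6.png',np.hstack([a,b]))
E
```

```text
[ 0.57880212 -0.24969309  0.16389611] [ 0.31022532  0.45971615 -2.30044555] [ 0.07479854  0.04230134 -0.01407766] 2.983921053211443
[ 0.57770205 -0.24932801  0.2005061 ]
```

View pics/w6.png

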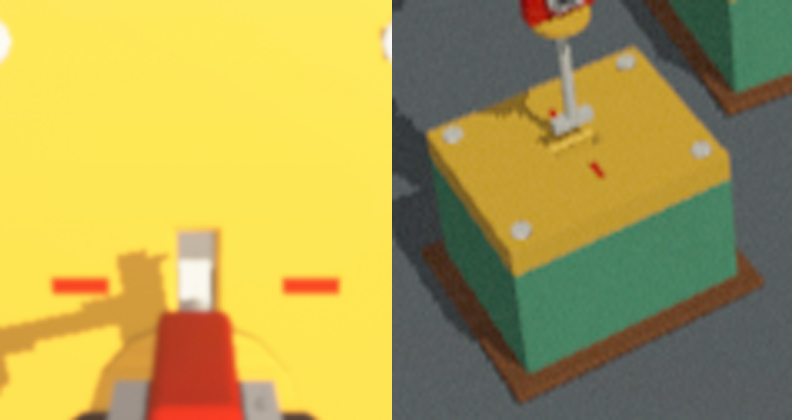

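The wrist crop shows the foot centred laterally: its centre is at crop column ~195, and the midpoint of the marks is at 195.5. The scene view shows it just above the slot.

```bash
python3 - <<'E'
from h import *
s=pickle.load(open('w6.pkl','rb')); T=np.array(ctrl.camera('wrist')['T_tool_cam']); K=s['K']
def at(u,v,z):
    d=T[:3,:3]@np.array([(u-K[0,2])/K[0,0],-(v-K[1,2])/K[1,1],-1]); return (T[:3,3]+d*(z-T[2,3])/d[2])*1000
h=cv2.cvtColor(s['im'],cv2.COLOR_BGR2HSV).astype(int)
print([(v,*h[v,318].tolist()) for v in range(228,262)])
print([(u,*h[248,u].tolist()) for u in range(308,332)])
m=((h[...,0]<10)&(h[...,1]>150))[240:262].astype(np.uint8); k,_,st,ce=cv2.connectedComponentsWithStats(m); 
R_=[ce[i]+[0,240] for i in range(1,k) if 20<st[i,4]<150]; print(R_)
z=s['e'][2]; o=ctrl.get_obs(); zc=o['eef_pos'][2]-.08; c=np.mean(R_,0); print('slot',at(*c,zc), 'slot end',at(318,232,zc)); 
for zf in(.0716,.0736): print('foot',at(319.3,242.5,zf)-[12,0,0])
E
```

```text
[(228, 26, 173, 254), (229, 25, 174, 254), (230, 25, 173, 252), (231, 23, 161, 248), (232, 20, 125, 238), (233, 16, 80, 217), (234, 15, 47, 199), (235, 16, 42, 196), (236, 16, 40, 196), (237, 16, 42, 196), (238, 16, 42, 195), (239, 16, 42, 195), (240, 15, 41, 195), (241, 17, 41, 200), (242, 19, 36, 220), (243, 21, 20, 239), (244, 24, 14, 248), (245, 25, 12, 250), (246, 25, 11, 250), (247, 25, 11, 250), (248, 25, 11, 250), (249, 25, 11, 250), (250, 25, 11, 250), (251, 25, 11, 250), (252, 25, 11, 250), (253, 25, 11, 250), (254, 23, 12, 249), (255, 23, 17, 243), (256, 22, 29, 225), (257, 17, 38, 194), (258, 15, 44, 180), (259, 12, 53, 178), (260, 8, 84, 179), (261, 5, 139, 181)]
[(308, 23, 178, 248), (309, 25, 170, 253), (310, 26, 168, 254), (311, 27, 166, 254), (312, 25, 151, 253), (313, 22, 100, 247), (314, 21, 37, 243), (315, 22, 15, 249), (316, 22, 11, 251), (317, 22, 11, 251), (318, 25, 11, 250), (319, 25, 12, 250), (320, 25, 11, 250), (321, 25, 11, 250), (322, 25, 11, 250), (323, 21, 14, 248), (324, 20, 25, 232), (325, 16, 58, 192), (326, 17, 129, 182), (327, 19, 176, 213), (328, 21, 181, 238), (329, 24, 176, 251), (330, 25, 171, 253), (331, 26, 170, 254)]
[array([278.12328767, 251.52054795]), array([360.5, 251.5])]
slot [-0.57002729 -1.28088115 83.80855529] slot end [13.04611689 -2.15971331 83.80855529]
foot [-2.79406025 -1.3006748  71.6       ]
foot [-3.35662339 -1.29902678 73.6       ]
```

>>> arm_command(plan=[1.5, 0.2, 2, 0, 0, 0, 3, 0, 0, 0, 2, 0, 0, 0, 1, 0, 0, 0, 1, 0, 0, 0, 1, 0, 0, 0, 0, 0, 0, 0, 0, 0])

```text
time_s: 9.5
eef_pos: [0.5768, -0.249, 0.1533]
eef_rot: [0.0, 0.079, 0.997, -0.0]
wrist_force: [0.2, -0.3, -1.7]
opening: 0.131
```

>>> arm_command(plan=[0, 0, 0.7, 0, 0, 0, 0.7, 0, 0, 0, 0.7, 0, 0, 0, 0.7, 0, 0, 0, 0, 0, 0, 0, 0, 0])

```text
time_s: 10.1
eef_pos: [0.5768, -0.249, 0.1505]
eef_rot: [0.0, 0.079, 0.997, 0.0]
wrist_force: [0.7, -0.2, -1.6]
opening: 0.131
```

>>> arm_command(plan=[0, 0, 0.7, 0, 0, 0, 0.7, 0, 0, 0, 0.7, 0, 0, 0, 0.7, 0, 0, 0, 0, 0, 0, 0, 0, 0])

```text
time_s: 10.7
eef_pos: [0.5768, -0.249, 0.1476]
eef_rot: [-0.0, 0.079, 0.997, 0.0]
wrist_force: [-0.0, -0.5, -1.3]
opening: 0.134
```

>>> arm_command(plan=[0, 0, 0.7, 0, 0, 0, 0.7, 0, 0, 0, 0.7, 0, 0, 0, 0.7, 0, 0, 0, 0, 0, 0, 0, 0, 0])

```text
time_s: 11.3
eef_pos: [0.5768, -0.249, 0.1448]
eef_rot: [0.0, 0.079, 0.997, 0.0]
wrist_force: [1.2, -0.5, -2.2]
opening: 0.126
```

The foot is 7–9 mm inside the slot with no contact force, so I keep going down.

>>> arm_command(plan=[0, 0, 1, 0, 0, 0, 1, 0, 0, 0, 1, 0, 0, 0, 1, 0, 0, 0, 1, 0, 0, 0, 0, 0, 0, 0, 0, 0])

```text
time_s: 12.0
eef_pos: [0.5768, -0.249, 0.1398]
eef_rot: [-0.0, 0.079, 0.997, 0.0]
wrist_force: [0.0, 0.1, -2.3]
opening: 0.131
```

>>> arm_command(plan=[0, 0, 1, 0, 0, 0, 1, 0, 0, 0, 1, 0, 0, 0, 1, 0, 0, 0, 0, 0, 0, 0, 0, 0])

```text
time_s: 12.6
eef_pos: [0.5768, -0.249, 0.1358]
eef_rot: [-0.0, 0.079, 0.997, 0.0]
wrist_force: [1.7, -0.3, -1.7]
opening: 0.132
```

>>> arm_command(plan=[0, 0, 1, 0, 0, 0, 1, 0, 0, 0, 1, 0, 0, 0, 0, 0, 0, 0, 0, 0])

```text
time_s: 13.1
eef_pos: [0.5768, -0.249, 0.1328]
eef_rot: [-0.0, 0.079, 0.997, 0.0]
wrist_force: [-0.0, -0.9, -2.2]
opening: 0.133
```

>>> arm_command(plan=[0, 0, 1, 0, 0, 0, 1, 0, 0, 0, 0, 0, 0, 0, 0, 0])

```text
time_s: 13.5
eef_pos: [0.5768, -0.249, 0.1308]
eef_rot: [-0.0, 0.079, 0.997, 0.0]
wrist_force: [0.5, -0.4, -2.5]
opening: 0.129
```

>>> arm_command(plan=[0, 0, 1, 0, 0, 0, 1, 0, 0, 0, 0, 0, 0, 0, 0, 0])

```text
time_s: 13.9
eef_pos: [0.5768, -0.249, 0.1288]
eef_rot: [-0.0, 0.079, 0.997, 0.0]
wrist_force: [0.7, -0.5, -2.2]
opening: 0.129
```

>>> arm_command(plan=[0, 0, 1, 0, 0, 0, 1, 0, 0, 0, 0, 0, 0, 0, 0, 0])

```text
time_s: 14.3
eef_pos: [0.5768, -0.249, 0.1268]
eef_rot: [-0.0, 0.079, 0.997, 0.0]
wrist_force: [1.1, -0.5, -1.7]
opening: 0.127
```

>>> arm_command(plan=[0, 0, 1, 0, 0, 0, 1, 0, 0, 0, 0, 0, 0, 0, 0, 0])

```text
time_s: 14.7
eef_pos: [0.5766, -0.2489, 0.1247]
eef_rot: [-0.0, 0.079, 0.997, 0.0]
wrist_force: [-0.2, 0.3, -2.9]
opening: 0.13
```

>>> arm_command(plan=[0, 0, 1, 0, 0, 0, 1, 0, 0, 0, 0, 0, 0, 0, 0, 0])

```text
time_s: 15.1
eef_pos: [0.5768, -0.249, 0.1228]
eef_rot: [-0.0, 0.079, 0.997, 0.0]
wrist_force: [0.4, -0.3, -1.2]
opening: 0.128
```

>>> arm_command(plan=[0, 0, 1, 0, 0, 0, 0.5, 0, 0, 0, 0, 0, 0, 0, 0, 0])

```text
time_s: 15.5
eef_pos: [0.5768, -0.249, 0.1214]
eef_rot: [-0.0, 0.079, 0.997, 0.0]
wrist_force: [-0.3, -0.8, -1.7]
opening: 0.129
```

>>> arm_command(plan=[0, 0, 1, 0, 0, 0, 0.5, 0, 0, 0, 0, 0, 0, 0, 0, 0])

```text
time_s: 15.9
eef_pos: [0.5768, -0.249, 0.1199]
eef_rot: [-0.0, 0.079, 0.997, 0.0]
wrist_force: [1.0, 0.4, -1.7]
opening: 0.128
```

>>> arm_command(plan=[0, 0, 1, 0, 0, 0, 0.5, 0, 0, 0, 0, 0, 0, 0, 0, 0])

```text
time_s: 16.3
eef_pos: [0.5768, -0.249, 0.1183]
eef_rot: [-0.0, 0.079, 0.997, 0.0]
wrist_force: [-0.4, 0.3, -1.8]
opening: 0.129
```

>>> arm_command(plan=[0, 0, 1, 0, 0, 0, 0.5, 0, 0, 0, 0, 0, 0, 0, 0, 0])

```text
time_s: 16.7
eef_pos: [0.5768, -0.249, 0.1169]
eef_rot: [-0.0, 0.079, 0.997, 0.0]
wrist_force: [0.2, -0.6, -1.8]
opening: 0.133
```

>>> arm_command(plan=[0, 0, 1, 0, 0, 0, 0.5, 0, 0, 0, 0, 0, 0, 0, 0, 0])

```text
time_s: 17.1
eef_pos: [0.5768, -0.249, 0.1154]
eef_rot: [0.0, 0.079, 0.997, 0.0]
wrist_force: [-0.8, 0.5, -1.9]
opening: 0.13
```

>>> arm_command(plan=[0, 0, 1, 0, 0, 0, 0.5, 0, 0, 0, 0, 0, 0, 0, 0, 0])

```text
time_s: 17.5
eef_pos: [0.5768, -0.249, 0.1139]
eef_rot: [-0.0, 0.079, 0.997, 0.0]
wrist_force: [0.6, -0.1, -1.8]
opening: 0.131
```

>>> arm_command(plan=[0, 0, 1, 0, 0, 0, 0.5, 0, 0, 0, 0, 0, 0, 0, 0, 0])

```text
time_s: 17.9
eef_pos: [0.577, -0.2491, 0.1128]
eef_rot: [0.0, 0.079, 0.997, -0.0]
wrist_force: [-0.6, 0.3, 0.6]
opening: 0.127
```

>>> arm_command(plan=[0, 0, 1, 0, 0, 0, 0.5, 0, 0, 0, 0, 0, 0, 0, 0, 0])

```text
time_s: 18.3
eef_pos: [0.577, -0.2492, 0.1113]
eef_rot: [0.0, 0.079, 0.997, -0.0]
wrist_force: [-1.0, 1.1, 5.0]
opening: 0.129
```

>>> arm_command(plan=[0, 0, 1, 0, 0, 0, 0, 0, 0, 0, 0, 0])

```text
time_s: 18.6
eef_pos: [0.5771, -0.2492, 0.1105]
eef_rot: [0.0, 0.079, 0.997, -0.0]
wrist_force: [-0.8, 0.6, 6.2]
opening: 0.133
```

Spring contact came at TCP z≈0.113, and the force rises about 2.3 N per mm as it should. I press to about 12 N, which reads as Fz≈10 because the tare is −1.8.

>>> arm_command(plan=[0, 0, 0.8, 0, 0, 0, 0.4, 0, 0, 0, 0, 0, 0, 0, 0, 0])

```text
time_s: 19.0
eef_pos: [0.5772, -0.2492, 0.1097]
eef_rot: [0.0, 0.079, 0.997, -0.0]
wrist_force: [-2.1, 1.0, 9.3]
opening: 0.131
```

>>> arm_command(plan=[0, 0, 0.6, 0, 0, 0, 0, 0, 0, 0, 0, 0])

```text
time_s: 19.3
eef_pos: [0.5772, -0.2492, 0.1092]
eef_rot: [0.0, 0.079, 0.997, -0.0]
wrist_force: [-2.4, 1.3, 10.2]
opening: 0.13
```

>>> arm_command(plan=[0, 0, 0, 0])

```text
time_s: 19.4
eef_pos: [0.5772, -0.2493, 0.1093]
eef_rot: [0.0, 0.079, 0.997, -0.0]
wrist_force: [-2.7, 1.5, 9.6]
opening: 0.132
```

>>> arm_command(plan=[0, 0.1, 0, 0.06, 0, 0.14, 0, 0.08, 0, 0.14, 0, 0.08, 0, 0.14, 0, 0.08, 0, 0, 0, 0])

```text
time_s: 19.9
eef_pos: [0.5779, -0.2491, 0.1095]
eef_rot: [0.001, 0.228, 0.974, -0.0]
wrist_force: [-1.4, 0.7, 8.8]
opening: 0.133
```

>>> arm_command(plan=[0, 0.14, 0.3, 0.08, 0, 0.14, 0, 0.08, 0, 0.14, 0, 0.08, 0, 0.14, 0, 0.08, 0, 0, 0, 0])

```text
time_s: 20.4
eef_pos: [0.5784, -0.2489, 0.1094]
eef_rot: [0.002, 0.38, 0.925, -0.0]
wrist_force: [-0.2, 0.1, 9.5]
opening: 0.13
```

```bash
python3 - <<'E'
from h import *
o=ctrl.get_obs(); print(o['eef_pos'],o['wrist_force'],o['torque'],yaw(),o['q'])
E
```

```text
[ 0.57840757 -0.24885722  0.10938822] [-0.23679582  0.0715657   9.45849147] [ 0.09289386  0.12575608 -0.00503561] 2.3615052766063025 [-5.94484175e-01  4.24151768e-01  1.55889748e+00 -2.49230729e-05
  1.15516671e+00 -1.38518410e+00]
```

>>> arm_command(plan=[0, 0.14, 0.2, 0.08, 0, 0.14, 0, 0.08, 0, 0.14, 0, 0.08, 0, 0.14, 0, 0.08, 0, 0.14, 0, 0.08, 0, 0.14, 0, 0.08, 0, 0, 0, 0])

```text
time_s: 21.1
eef_pos: [0.5792, -0.2485, 0.1093]
eef_rot: [0.002, 0.589, 0.808, 0.0]
wrist_force: [0.1, 0.3, 9.3]
opening: 0.132
```

>>> arm_command(plan=[0, 0.14, 0, 0.08, 0, 0.14, 0, 0.08, 0, 0.14, 0, 0.08, 0, 0.14, 0, 0.08, 0, 0.14, 0, 0.08, 0, 0.14, 0, 0.08, 0, 0, 0, 0, 0, 0, 0, 0])

```text
time_s: 21.9
eef_pos: [0.5801, -0.2485, 0.1093]
eef_rot: [0.002, 0.764, 0.646, 0.0]
wrist_force: [-0.6, 0.2, 8.7]
opening: 0.131
```

```bash
python3 - <<'E'
from h import *
o=ctrl.get_obs(); print(o['eef_pos'],o['wrist_force'],o['torque'],yaw(),2.984-yaw(),o['q'])
s=shot('wrist'); c=shot('scene'); t=shot('top'); pickle.dump((s,c,t),open('w7.pkl','wb'))
a=cv2.resize(s['im'][150:420,180:460],(420,405)); b=cv2.resize(t['im'][165:275,370:480],(380,405),interpolation=2)
cv2.imwrite('pics/w7.png',np.hstack([a,b]))
E
```

```text
[ 0.58005881 -0.24847051  0.10934635] [-0.60132188  0.21444408  8.72758698] [-0.03207906  0.09642697 -0.02908164] 1.4036389524228465 1.5803610475771535 [-5.92416929e-01  4.26597503e-01  1.55553741e+00 -1.48810532e-04
  1.15557940e+00 -4.25202787e-01]
```

View pics/w7.png

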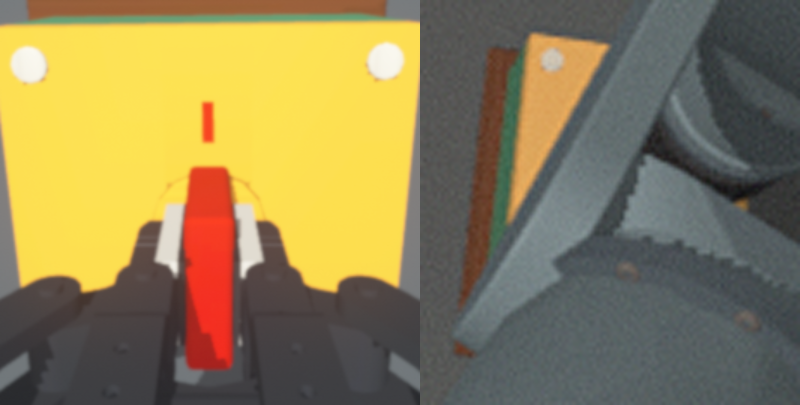

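The handle is in line with the red mark (crop columns ~208) after a turn of 1.58 rad. I let it up slowly into the notch.

>>> arm_command(plan=[0, 0, -0.5, 0, 0, 0, -0.5, 0, 0, 0, -0.5, 0, 0, 0, -0.5, 0, 0, 0, 0, 0, 0, 0, 0, 0])

```text
time_s: 22.65
eef_pos: [0.5799, -0.2484, 0.1108]
eef_rot: [0.002, 0.764, 0.646, 0.0]
wrist_force: [0.9, -1.0, 6.2]
opening: 0.131
```

>>> arm_command(plan=[0, 0, -0.5, 0, 0, 0, -0.5, 0, 0, 0, 0, 0, 0, 0, 0, 0])

```text
time_s: 23.05
eef_pos: [0.5797, -0.2483, 0.1113]
eef_rot: [0.001, 0.764, 0.646, 0.0]
wrist_force: [2.3, -2.2, 5.1]
opening: 0.13
```

>>> arm_command(plan=[0, 0, -0.5, 0, 0, 0, 0, 0, 0, 0, 0, 0])

```text
time_s: 23.35
eef_pos: [0.5792, -0.2479, 0.1114]
eef_rot: [0.001, 0.764, 0.646, 0.0]
wrist_force: [2.9, -3.2, 4.8]
opening: 0.13
```

```bash
python3 - <<'E'
from h import *
o=ctrl.get_obs(); print(o['eef_pos'],o['wrist_force'],o['torque'],2.984-yaw())
E
```

```text
[ 0.5792097  -0.24787121  0.1114012 ] [ 2.86431825 -3.18657625  4.84524131] [-0.65970987 -0.7697554   0.03285812] 1.5802371291351207
```

The cam is now about 2 mm up in the notch, above the TCP z≈0.1094 level at which it passes the plate. I open the fingers.

>>> arm_command(plan=[0, 0, 0, 0, 0, 0, 0, 0, 0, 0, 0, 0, 0, 0, 0, 0, 0, 0, 0, 0, 0, 0, 0, 0, 0, 0, 0, 0, 0, 0, 0, 0], grip=1)

```text
time_s: 24.15
eef_pos: [0.5788, -0.2475, 0.1111]
eef_rot: [-0.0, 0.764, 0.646, -0.0]
wrist_force: [-0.5, 0.6, -0.2]
opening: 0.999
```

```bash
python3 - <<'E'
from h import *
o=ctrl.get_obs(); print(o['eef_pos'],o['wrist_force'],o['torque'],2.984-yaw())
E
```

```text
[ 0.57876214 -0.24747643  0.11111341] [-0.48678576  0.61216094 -0.24636349] [0.01727999 0.00730575 0.01725495] 1.5802025643928574
```

>>> arm_command(plan=[0, 0, -5, 0, 0, 0, -10, 0, 0, 0, -15, 0, 0, 0, -20, 0, 0, 0, -20, 0, 0, 0, -20, 0, 0, 0, -20, 0, 0, 0, -20, 0, 0, 0, -10, 0, 0, 0, 0, 0, 0, 0, 0, 0, 0, 0, 0, 0])

```text
time_s: 25.35
eef_pos: [0.5782, -0.2471, 0.2498]
eef_rot: [-0.001, 0.764, 0.646, -0.0]
wrist_force: [0.4, -0.5, -0.3]
opening: 0.999
```

```bash
python3 - <<'E'
from h import *
o=ctrl.get_obs(); print(o['eef_pos'],o['wrist_force'],yaw())
s=shot('wrist'); c=shot('scene'); pickle.dump((s,c),open('w8.pkl','wb'))
b=cv2.resize(c['im'][130:260,170:310],(400,372),interpolation=2); a=cv2.resize(s['im'][120:430,150:483],(400,372))
cv2.imwrite('pics/w8.png',np.hstack([a,b]))
h=cv2.cvtColor(s['im'],cv2.COLOR_BGR2HSV); m=(((h[...,0]<7)|(h[...,0]>174))&(h[...,1]>170)&(h[...,2]>80)).astype(np.uint8)
k,_,st,ce=cv2.connectedComponentsWithStats(m)
for i in range(1,k):
    if st[i,4]>15: print(st[i],ce[i],onz(s,*ce[i],.08))
E
```

```text
[ 0.57817654 -0.24710023  0.24975721] [ 0.44091848 -0.54938221 -0.2920679 ] 1.403749438570403
[315 210  14  61 769] [321.07022107 240.0793238 ] [ 0.57664321 -0.26466602  0.08      ]
[ 99 331   3  10  18] [ 99.88888889 335.38888889] [ 0.34064993 -0.32595172  0.08      ]
```

View pics/w8.png

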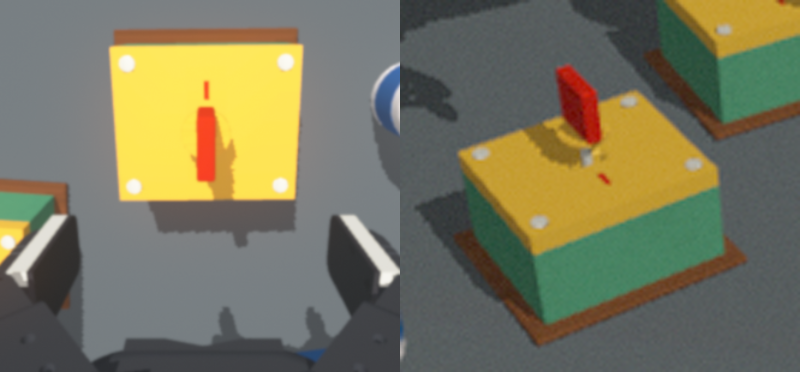

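The handle stands over the slot along the red marks: crop (206,145), with the mark at (206,90). I check its position, height and tilt with two views.

```bash
python3 - <<'E'
from h import *
s,c=pickle.load(open('w8.pkl','rb'))
def corners(S,x0,y0,x1,y1):
    h=cv2.cvtColor(S['im'],cv2.COLOR_BGR2HSV); m=(((h[...,0]<7)|(h[...,0]>174))&(h[...,1]>150)&(h[...,2]>50)).astype(np.uint8)
    w=np.zeros_like(m); w[y0:y1,x0:x1]=m[y0:y1,x0:x1]; k=max(cv2.findContours(w,0,2)[0],key=cv2.contourArea)
    M=cv2.moments(k); return np.array([M['m10']/M['m00'],M['m01']/M['m00']]), cv2.boundingRect(k)
pw,bw=corners(s,300,200,340,280); pc,bc=corners(c,215,145,250,185); print(pw,bw,pc,bc)
G=meet(s,pw,c,pc); print('handle centre',G,'above cover',G[2]-.08)
yw=1.4136
ex=np.array([np.cos(yw),np.sin(yw),0]); ey=np.array([-ex[1],ex[0],0])
for C in(np.array([.579,-.2505,G[2]]),):
  for tilt in(0,.1,-.1):
    for ax in(ex,ey):
      RR=R.from_rotvec(ax*tilt).as_matrix(); P=[C+RR@(a*.021*ex+b*.006*ey+d*np.array([0,0,.02])) for a in(1,-1) for b in(1,-1) for d in(1,-1)]
      for S in(s,c): q=np.array([proj(S,p) for p in P]); hull=cv2.convexHull(q.astype(np.float32)); M=cv2.moments(hull); print(tilt,'x' if ax is ex else 'y',q.min(0).round(1),(np.ptp(q,0)).round(1),round(M['m10']/M['m00'],1),round(M['m01']/M['m00'],1),end=' | ')
      print()
E
```

```text
[321.06790565 240.06981177] (315, 210, 14, 61) [232.23105224 165.68947756] (225, 153, 15, 27)
handle centre [ 0.57822721 -0.2525294   0.12408779] above cover 0.04408779401395492
0 x [312.8 206.7] [16.7 64.3] 321.3 238.9 | 0 x [223.5 151.7] [17.7 29.2] 232.4 166.2 | 
0 y [312.8 206.7] [16.7 64.3] 321.3 238.9 | 0 y [223.5 151.7] [17.7 29.2] 232.4 166.2 | 
0.1 x [311.4 206.6] [20.7 64.6] 322.0 238.6 | 0.1 x [222.6 151.8] [19.4 29. ] 232.4 166.2 | 
0.1 y [312.8 208.8] [16.7 60.5] 321.3 239.0 | 0.1 y [223.8 151.3] [17. 30.] 232.4 166.2 | 
-0.1 x [310.1 206.7] [20.5 64.4] 320.5 238.6 | -0.1 x [224.4 151.7] [15.9 29.2] 232.4 166.2 | 
-0.1 y [312.8 204.9] [16.7 67.5] 321.3 238.7 | -0.1 y [223.2 152.2] [18.3 28.2] 232.4 166.2 |
```

The checks agree: the handle is about 2 mm from the slot centre, 44 mm above the cover, aligned, and consistent with upright. I hand the job in.

```bash
python3 -c "
from bench import ctrl
print(ctrl.hand_in()); o=ctrl.get_obs(); print(o['time_s'],o['wrist_force'])"
```

```text
the job is handed in; nothing more can be done
None
the job is handed in; nothing more can be done
```

I moved the red-handled stud from the block to the far hatch, pressed it down, turned it a quarter turn clockwise, let it up into the notch and let go. I handed the job in after about 25 s of robot time; the system gives no verdict.

**Pressing:** The spring met the foot at about 41 mm below the cover's top. The force rose by about 2.3 N per mm, as the task says it should. I pressed to about 11–12 N and turned 1.58 rad with almost no twisting force.

**Last checks:**
- After the fingers opened, the wrist force was near zero.
- Two camera views put the handle's centre about 2 mm from the slot's centre and 44 mm above the cover. That is below the 62 mm limit.
- The handle lies along the red marks, and its outline fits an upright stud, though the images only resolve tilt to a few degrees.
- I passed well above the other goods. I did not measure them again afterwards.

**Off or unproven:**
- While letting the stud up, the sideways force on the gripper grew to about 4 N, and the last 0.5 mm of lift barely moved the stud. Both went away once it was released.
- The camera estimates of the stud's position in the fingers differed by about 1–2 mm.
- The final force between stud and hatch (above 4 N needed) can't be measured directly.

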